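# Close the vacuum chamber, set its bleed dial and lock it

## Robot

A 7-joint arm with a two-finger parallel gripper is mounted at the origin on a cart in front of the work surface, level with it; the furniture and walls round the work are solid. World frame = base frame: x ahead of the robot, y to its left, z up, the work surface at z = 0. Lengths are in m, angles in rad, forces in N, time in s.
With the tool pointing down it reaches from about 0.425 to 0.875 m from the base axis. Payload 8.4 kg.
Tool frame: the origin (TCP) lies on the centre line of the jaws, within the pads' length; the fingertips stand bot.finger_overhang ahead of it and the grasp point (between the pads) lies 8 mm behind it (bot.finger_overhang is the distance from the TCP to the fingertips, in m); z points along the fingers, x is the direction in which the jaws open and shut, and the axes are right-handed (so a half turn about z gives the same grasp; the last joint's range is limited). The gripper opens to 85 mm and grips with 20 to 120 N. Pads are 22 mm wide; open, the fingers measure 114 mm over their backs; the gripper's body (76 mm by 85 mm) begins 54 mm behind the grasp point. The pads swing forward as they close: fully open they stand 13 mm farther back than shut.
Start: joints at [-1.448, 0.333, 0.04, 1.465, -0.013, 1.343, -0.059], TCP at [0.143, 0.634, 0.242] pointing down, gripper open.
Joint ranges: [-2.58, 2.58], [-0.38, 2.09], [-1.3, 1.39], [0.25, 2.4], [-1.5, 4.64], [0.08, 2.09], [-2.65, 2.65]. Speed limits (rad/s): [2.22, 2.22, 2.79, 2.79, 3.14, 3.14, 3.14].

## Interface

Orientations are given as a unit quaternion [x, y, z, w].
In Python, from workcell import monitor, vision, ticket, bot gives the robot as it stands.
- The arm moves only by the tool carry_out, never from a script. Its argument "steps" is a list of rows, each a list of 3 entries, a list of its own where there are three numbers: the shift along the tool's x, y, z in units of 0.04 m (1.0 is 0.04 m), then the turn about the tool's z in units of 45 degrees (1.0 is 45 degrees), then the opening, from -1 (shut) to 1 (fully open), so that 0 is half open. In form: [[[tx, ty, tz], yaw, jaw], ...]. A call has 1 to 20 rows; each row shifts and turns the commanded pose from where the row before left it, along the tool's axes as they then stand; what a row does not reach is not made up. A row lasts 1/12 s, in which the tool goes at most 41.7 mm and 7.16 degrees, less where a joint would pass 70% of its speed; a pose out of reach is approached as far as the arm can. A call with a number of a shift or a turn outside -1 to 1 is refused whole. A call with a gripper value outside its range is refused whole. The fingers move at their own pace and stop on an object; the grip force is fixed at half the most. Time passes only in rows, so rows that do not move let the fingers close. It gives the time, the measured TCP pose, the force and the opening at its end, in the units of the state.
- monitor.get_state(): the state, without advancing time (a new reading comes with each control period).
- vision.get_image(name): name is "scene" or "top" or "wrist"; returns a dict with "img" (480x640x3 uint8, blue, green, red), "depth" (480x640 float32, m along the optical axis (not along the pixel's ray), 0 where there is no reading), "intrinsics" (3x3 intrinsics, pixels), "pose" (4x4, takes a point from camera to world coordinates). Camera axes: x right, y down, z forward; pixel columns grow to the right and rows downward; lengths in m; the calibration is good to about 2 mm. A picture is of the moment at which its call begins.
- ticket.close_job(): hands the job in, once; it reports no verdict.
The state is a dict: "time_s": time; "joint_positions": joint angles; "joint_velocities": joint speeds; "joint_torque": joint torques, N m; "tool_pos": TCP position; "ee_rot": TCP orientation; "wrist_force": force on the tool from outside, world axes, zero at the start; "wrist_torque": the same for the moment, N m; "opening": finger opening in m.
Only numpy, scipy, OpenCV 4.12 (cv2) and the standard library are available. Lean on these libraries where they do the work, as an engineer would, in place of code of your own. Each camera call takes 0.05 s, during which the arm holds its last target.

## Task

The polished specimens are already in the vacuum chamber, so close it up for pump-down: set the pale blue lid with the black knob down gently on the chamber so that it lies flat and home on the rim. On the bleed valve, turn the dial until its red line stands at the white index line, and then, with the dial still there, turn the lock ring below it clockwise until it is tight against its stop. Leave the jar, the tape roll and the screwdriver where they are.

Things in the scene. Friction and masses are not known exactly. Their poses are not given: they have to be found in the camera images.
- vacuum_unit: Bench vacuum unit, fixed to the desk. Grey base plate 170 (x) x 320 (y) mm, top at 20 mm. Origin: on the desk under the middle of the plate; its -x side faces the user. On the plate: an open aluminium chamber (axis at y = +80 mm), the bleed valve (axis at x = 0, y = -105 mm: aluminium block 56 x 56 mm, top at 48 mm, then a brass bonnet, the lock ring, a thin steel collar with the index tab, the dial), and behind the middle a small gauge (at x = +52, y = -22 mm, top at 95 mm).
- chamber_rim (a point): Centre of the chamber's mouth, at rim height (86 mm above the desk). Chamber outer diameter 130 mm, bore 116 mm, red gasket on the rim, three resin mounts on its floor.
- index_line (a point): White line on the small black tab at the collar's front (-x side of the unit), 30 mm from the valve axis, 90 mm above the desk. The tab is 12 mm wide, about 32 mm out from the axis and its top is at 95 mm.
- dial_grip (a point): Point on the valve's upright axis in the middle of the dial's black fluted grip, 107 mm above the desk. The grip is 46 mm in diameter, from 95 to 119 mm above the desk; under it lies a bare metal skirt with black graduations, 59 mm in diameter, from 88 to 95 mm.
- dial_red_line (a point): The red line where it meets the skirt's edge, 29.5 mm from the axis; it turns with the dial. The line also runs up the grip and onto its top.
- dial (a joint): Angle of the dial, rad, growing clockwise seen from above; range 0 to 5.6. The red line stands at the index at 3.00. It starts between 1.5 and 2.3, so it has to be turned clockwise by 0.7 to 1.5 rad. It stays where it is left (friction 0.05 N m) while the lock ring is loose; a tight ring clamps it fast, so it must be set first.
- ring_centre (a point): Centre of the lock ring, on the valve axis, 74 mm above the desk. Dark knurled steel ring, outer diameter 66 mm, from 66 to 82 mm above the desk; below it the bonnet is only 36 to 44 mm wide down to the block's top at 48 mm.
- ring_handle (a point): Middle of the red sleeve of the ring's handle, 58 mm from the axis, 74 mm above the desk; turns with the ring. The handle sticks out level from the ring; the sleeve is 12 mm thick and 24 mm long, its end 70 mm from the axis. With the ring at 0 it points to the unit's -y side.
- lock_ring (a joint): Angle of the lock ring, rad, growing clockwise seen from above, which tightens it; 0 loose, firm stop at 1.2. It starts between 0 and 0.25. Turns against about 0.15 N m and stays where it is left. From about 1.05 on it clamps the dial, which then no longer turns under 1 N m.
- lid: Round pale blue plastic lid with a black knob, 0.32 kg, lying on the desk. Origin: centre of its underside, z up. Locating step 108 mm in diameter and 6 mm high below, then the disc 136 mm in diameter, from 6 to 18 mm; the knob on its centre reaches 50 mm above the origin. With the lid on, the step is inside the chamber's mouth and the disc rests on the rim, so the origin is 6 mm below chamber_rim.
- lid_knob (a point): Middle of the lid knob's grip, 39 mm above the lid's origin; the grip is 32 mm in diameter, from 31 to 47 mm above the origin, with a 24 mm neck below it.
- resin_jar: Small white jar with a red cap, about 60 mm wide and 60 mm high; a bystander. Origin at its underside.
- tape_roll: Roll of tape, 55 mm in diameter, 18 mm high, lying flat; a bystander. Origin at its underside.
- screwdriver_1: Red-handled screwdriver, 150 mm long, lying flat; a bystander. Origin at its underside.
Things that resemble listed ones, but are neither listed nor needed, are in the scene too. There is more than one size of the lid; the job needs the larger.

How it is judged:
On the way, in this order (a step that is already met when the one before it is completed fails the run):
1. the dial's red line is at the index while the lock ring is still loose (value of joint dial between 2.88 and 3.12 rad and value of joint lock_ring below 0.8 rad), for 0.2 s.
2. the lock ring is tight, the dial still at the index (value of joint lock_ring above 1.08 rad and value of joint dial between 2.87 and 3.13 rad), for 0.2 s.
At the end, for the whole second after the job is handed in: The dial's red line is within 0.13 rad (4 mm at the skirt) of the index, the lock ring is within 0.12 rad of its stop, and the lid lies still on the chamber, its step inside the mouth: centred within 6 mm, within 2.5 mm of its seated height and level within 0.03 rad (all of step 2 and horizontal distance between lid and chamber_rim below 0.006 m and z of lid in the frame of chamber_rim between -0.0085 and -0.0035 m and angle between lid's own z axis and vertical below 0.03 rad and linear speed of lid below 0.01 m/s); the robot touches nothing.
It fails at once if the lid is dropped or banged onto the chamber (it comes down onto the rim faster than 0.3 m/s, as when let fall from 2 cm or more) (horizontal distance between lid and chamber_rim below 0.05 m and z of lid in the frame of chamber_rim below 0.012 m and linear speed of lid above 0.3 m/s).
It fails at once if the jar is moved (distance of resin_jar from where it was at the start of the episode above 0.02 m).
It fails at once if the tape roll is moved (distance of tape_roll from where it was at the start of the episode above 0.02 m).
It fails at once if the screwdriver is moved (distance of screwdriver_1 from where it was at the start of the episode above 0.02 m).
It also fails if it takes over 58 s, if anything falls off the work surface, if the arm or the gripper's body presses on something with over 40 N, if the wrist force passes 120 N, or if a joint passes its speed limit or range.

## Working session

There is one attempt and no reset: what is moved stays moved. The work goes in short steps, Python scripts to look and compute and a tool call to move; the robot and the scene stay as the last step left them, time stands still between calls to the robot, and variables do not carry over. Pictures are saved under pics/ and viewed, and the job is handed in when it is done.

Besides the shell and the picture viewer there is one more tool, called after "Emit:" in YAML: its name, and indented under it one key for each argument. carry_out: Moves the arm, as the interface text tells. Its arguments: {"type":"object","properties":{"steps":{"type":"array"}},"required":["steps"]}

```bash
ls; mkdir -p pics; python3 - <<'E'
from workcell import monitor, vision, ticket, bot
import cv2,numpy as np
s=monitor.get_state()
print({k:np.round(v,3) for k,v in s.items()}, bot.finger_overhang)
for n in ["scene","top","wrist"]:
    d=vision.get_image(n); cv2.imwrite(f"pics/{n}0.png",d["img"]); np.savez(f"{n}0.npz",**d)
    print(n,np.round(d["intrinsics"],1).tolist(),np.round(d["pose"],3).tolist())
E
```

```text
pics
{'time_s': np.float64(0.0), 'joint_positions': array([-1.448,  0.334,  0.04 ,  1.466, -0.013,  1.343, -0.059]), 'joint_velocities': array([ 0.001,  0.001,  0.002,  0.   ,  0.002, -0.   , -0.   ]), 'joint_torque': array([ 1.0000e-03, -6.5855e+01,  1.3660e+00, -4.0558e+01,  1.7000e-02,
        1.3000e-02,  0.0000e+00]), 'tool_pos': array([0.143, 0.634, 0.241]), 'ee_rot': array([ 0.781,  0.624, -0.001,  0.001]), 'wrist_force': array([-0.086,  0.582,  0.557]), 'wrist_torque': array([0.003, 0.043, 0.005]), 'opening': np.float64(0.086)} 0.011
scene [[601.0, 0.0, 321.1], [0.0, 601.0, 239.0], [0.0, 0.0, 1.0]] [[0.908, 0.294, -0.297, 1.021], [0.418, -0.623, 0.662, -0.853], [0.009, -0.725, -0.688, 1.188], [0.0, 0.0, 0.0, 1.0]]
top [[556.0, 0.0, 318.2], [0.0, 556.0, 226.0], [0.0, 0.0, 1.0]] [[0.025, -0.995, 0.092, 0.422], [-1.0, -0.025, 0.001, 0.167], [0.002, -0.092, -0.996, 1.457], [0.0, 0.0, 0.0, 1.0]]
wrist [[364.3, 0.0, 322.9], [0.0, 364.3, 230.5], [0.0, 0.0, 1.0]] [[0.219, 0.923, 0.316, 0.062], [0.976, -0.207, -0.072, 0.651], [-0.001, 0.324, -0.946, 0.372], [0.0, 0.0, 0.0, 1.0]]
```

View pics/scene0.png

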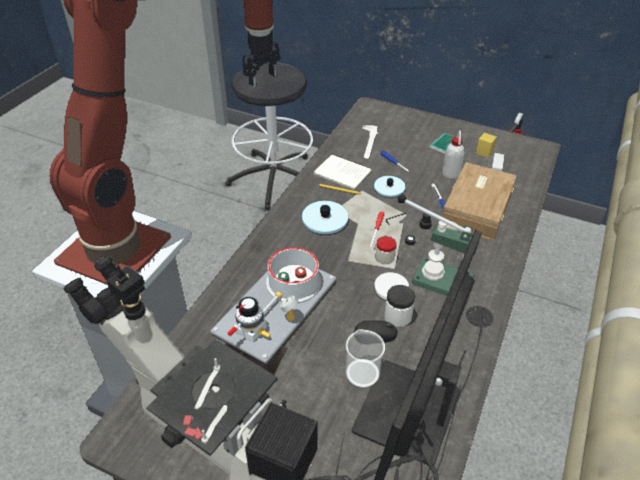

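View pics/top0.png

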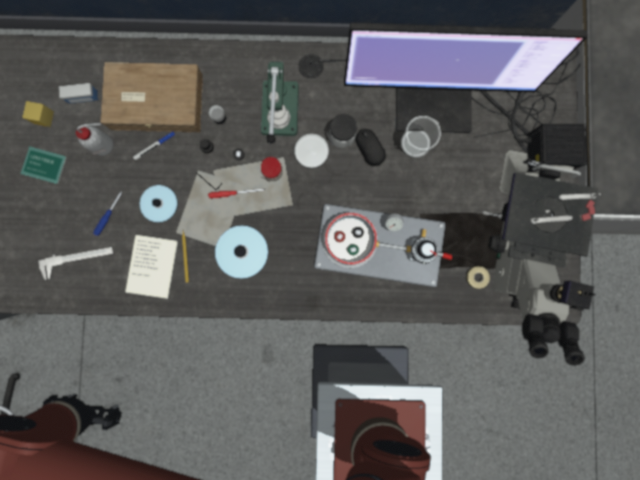

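View pics/wrist0.png

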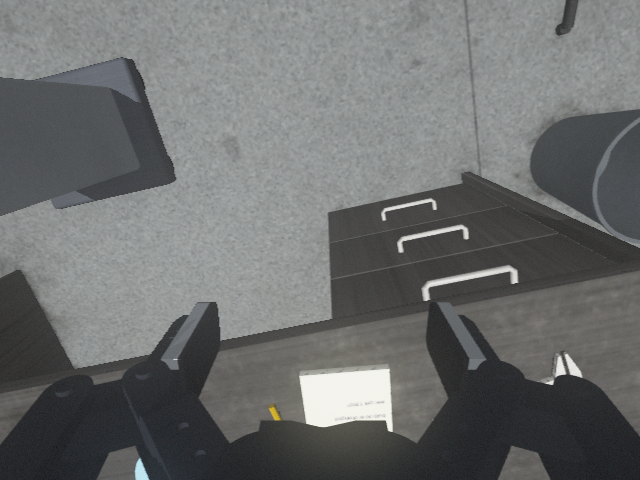

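The top view shows the lid candidates: the larger pale blue lid at (241,252) and a smaller one at (157,203). Other round things are the white disc at (311,150) and the tape roll at (479,278). The unit is at (381,245), with its chamber at (350,239) and its valve at (427,249). By the description I choose the lid at (241,252), and I'll measure it now.

```bash
cat > h.py <<'E'
import cv2,numpy as np
def load(n): 
    d=np.load(n); return {k:d[k] for k in d.files}
def cast(d,uv,z):
    K=d["intrinsics"];P=d["pose"]
    uv=np.atleast_2d(uv).astype(float)
    r=np.c_[uv,np.ones(len(uv))]@np.linalg.inv(K).T@P[:3,:3].T
    o=P[:3,3]; t=(z-o[2])/r[:,2]
    return o+r*t[:,None]
def proj(d,X):
    X=np.atleast_2d(X);P=np.linalg.inv(d["pose"]);c=X@P[:3,:3].T+P[:3,3]
    q=c@d["intrinsics"].T; return q[:,:2]/q[:,2:]
E
python3 - <<'E'
from h import *
for n in ["top","scene"]:
    d=load(n+"0.npz"); im=d["img"]; hsv=cv2.cvtColor(im,cv2.COLOR_BGR2HSV)
    m=cv2.inRange(hsv,(85,25,140),(115,120,255)); 
    cs,_=cv2.findContours(m,cv2.RETR_EXTERNAL,cv2.CHAIN_APPROX_NONE)
    for c in cs:
        if cv2.contourArea(c)<300: continue
        p=cast(d,c[:,0,:],0.018)[:,:2].astype(np.float32)
        (cx,r)=cv2.minEnclosingCircle(p); e=cv2.fitEllipse(c)
        ce=cast(d,e[0],.018)[0]
        print(n,"blue",e[0],"ell centre",ce,"enc",cx,r)
    # red rim
    m=cv2.inRange(hsv,(0,90,60),(8,255,255))|cv2.inRange(hsv,(172,90,60),(180,255,255))
    box={"top":(310,200,390,275),"scene":(260,240,330,305)}[n]
    mm=np.zeros_like(m); mm[box[1]:box[3],box[0]:box[2]]=m[box[1]:box[3],box[0]:box[2]]
    ys,xs=np.nonzero(mm); p=cast(d,np.c_[xs,ys],.086)[:,:2].astype(np.float32)
    h=cv2.convexHull(p); print(n,"rim",cv2.minEnclosingCircle(p),cv2.fitEllipse(h))
d=load("top0.npz")
cv2.imwrite("pics/tv.png",cv2.resize(d["img"][190:300,300:500],None,fx=4,fy=4,interpolation=cv2.INTER_CUBIC))
cv2.imwrite("pics/tl.png",cv2.resize(d["img"][180:300,120:300],None,fx=4,fy=4,interpolation=cv2.INTER_CUBIC))
d=load("scene0.npz")
cv2.imwrite("pics/sv.png",cv2.resize(d["img"][240:365,200:350],None,fx=5,fy=4.8,interpolation=cv2.INTER_CUBIC))
E
```

```text
top blue (240.9861602783203, 251.59483337402344) ell centre [0.48273382 0.36544259 0.018     ] enc (0.4831854999065399, 0.36559543013572693) 0.06887980550527573
top blue (157.88475036621094, 203.1312713623047) ell centre [0.60359234 0.58683566 0.018     ] enc (0.6037666201591492, 0.5868606567382812) 0.04900098964571953
top rim ((0.5207070112228394, 0.08654046803712845), 0.06358680129051208) ((0.5203760862350464, 0.08675593882799149), (0.12445509433746338, 0.12485603243112564), 142.82093811035156)
scene blue (324.4185485839844, 216.37786865234375) ell centre [0.4834365  0.36356902 0.018     ] enc (0.48235130310058594, 0.3654930591583252) 0.07338529825210571
scene blue (389.1933288574219, 185.63221740722656) ell centre [0.60631013 0.58250582 0.018     ] enc (0.6043769121170044, 0.5832865238189697) 0.05302576348185539
scene rim ((0.5184507369995117, 0.09125269949436188), 0.06471092998981476) ((0.5181230902671814, 0.09075406938791275), (0.12698575854301453, 0.12804540991783142), 48.71418380737305)
```

View pics/tv.png

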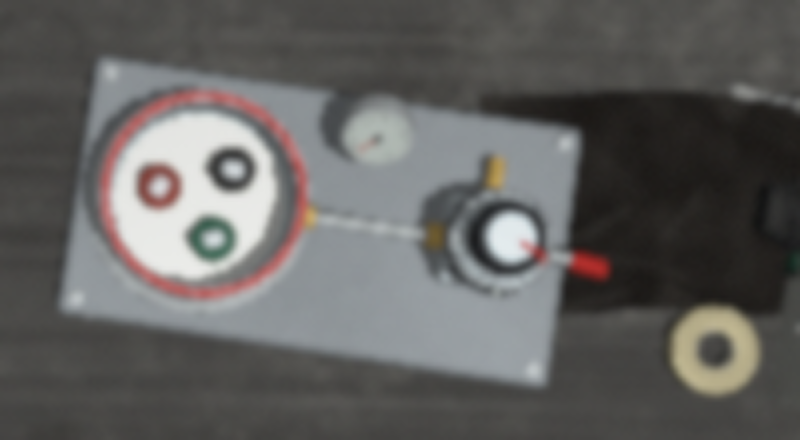

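View pics/sv.png

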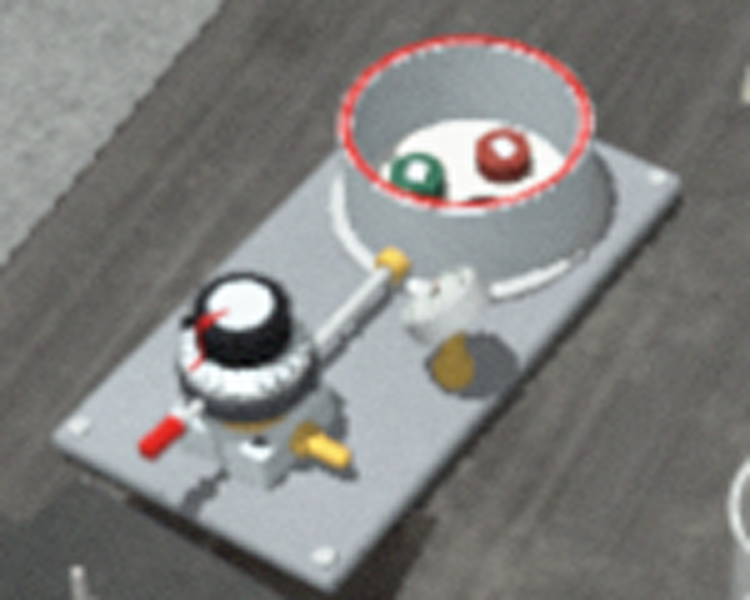

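View pics/tl.png

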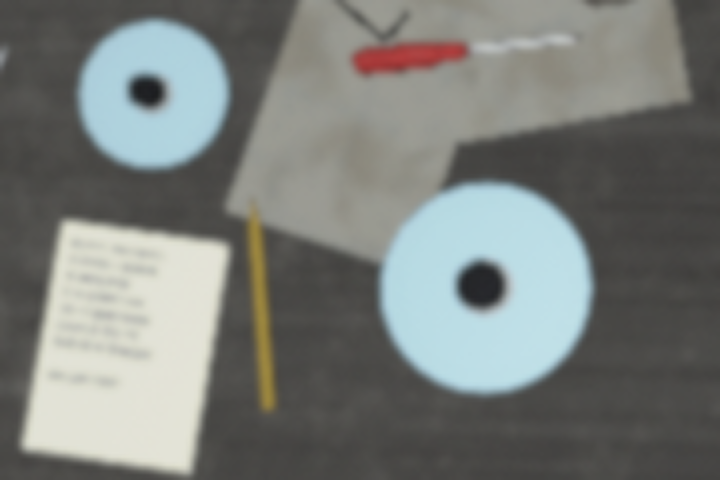

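```bash
python3 - <<'E'
from h import *
d=load("top0.npz")
c=np.array([(101,58),(582,128),(547,386),(60,313)])/4+[300,190]
p=cast(d,c,.02); print(p.round(4)); cen=p.mean(0)
ey=(p[0]+p[3]-p[1]-p[2])[:2]; yaw=np.arctan2(ey[1],ey[0])-np.pi/2; ex=(p[0]+p[1]-p[2]-p[3])[:2]
print(cen,np.degrees(yaw),np.degrees(np.arctan2(ex[1],ex[0])),np.linalg.norm(ey)/2,np.linalg.norm(ex)/2)
R=np.array([[np.cos(yaw),-np.sin(yaw)],[np.sin(yaw),np.cos(yaw)]])
for n,q in dict(chamber=(0,.08),valve=(0,-.105),index=(-.03,-.105)).items(): print(n,cen[:2]+R@q)
# valve from grip top in both views
v=cen[:2]+R@np.array([0,-.105])
for n in ["top","scene"]:
    d=load(n+"0.npz")
    print(n,proj(d,[[*v,.119],[*v,.0]]))
# red things near valve
for n,b in dict(top=(420,230,460,270),scene=(225,285,265,340)).items():
    d=load(n+"0.npz");hsv=cv2.cvtColor(d["img"],cv2.COLOR_BGR2HSV)
    m=cv2.inRange(hsv,(0,110,60),(8,255,255))|cv2.inRange(hsv,(172,110,60),(180,255,255))
    k,l,s,ce=cv2.connectedComponentsWithStats(m[b[1]:b[3],b[0]:b[2]])
    for i in range(1,k): 
        uv=ce[i]+b[:2]; q=cast(d,uv,.074)[0]; print(n,uv,s[i],"z74",q,"unit",R.T@(q[:2]-v))
    # white top of grip
    m=cv2.inRange(hsv,(0,0,190),(180,60,255))[b[1]:b[3],b[0]:b[2]]
    k,l,s,ce=cv2.connectedComponentsWithStats(m)
    for i in range(1,k): 
        if s[i][4]>20: print(n,"white",ce[i]+b[:2],s[i],cast(d,ce[i]+b[:2],.119))
E
```

```text
[[ 0.6108  0.1504  0.02  ]
 [ 0.5729 -0.1631  0.02  ]
 [ 0.4056 -0.1413  0.02  ]
 [ 0.4445  0.1729  0.02  ]]
[0.50846403 0.00471322 0.02      ] -6.9776956159054 -7.560800255402902 0.3161641130765654 0.16821425066173534
chamber [0.51818267 0.0841207 ]
valve [ 0.49570832 -0.0995091 ]
index [ 0.46593052 -0.09586461]
top [[428.41603448 249.1524867 ]
 [419.37520176 251.42729883]]
scene [[246.93097837 304.66761549]
 [250.60784093 336.22864209]]
top [434.25 253.  ] [14 22  2  3  4] z74 [ 0.48897794 -0.1230409   0.074     ] unit [-0.00382182 -0.02417513]
top [447.27272727 255.92424242] [22 22 11  9 66] z74 [ 0.48252124 -0.15547574  0.074     ] unit [-0.00629043 -0.05715413]
top white [427.4  248.86] [  2  14  12  11 100] [[ 0.4963516  -0.09705659  0.119     ]]
scene [240.15789474 308.36842105] [14 20  4 10 19] z74 [ 0.46470325 -0.08474084  0.074     ] unit [-0.03256952  0.01089229]
scene [231.90243902 330.58536585] [ 3 42  9  8 41] z74 [ 0.48116859 -0.15066489  0.074     ] unit [-0.00821749 -0.05254323]
scene white [247.86666667 302.97777778] [17 14 12 10 90] [[ 0.49512246 -0.09413999  0.119     ]]
scene white [235.68527919 322.46954315] [  0  22  36  33 394] [[ 0.49886941 -0.15570095  0.119     ]]
scene white [250.42857143 333.66666667] [22 47  8  4 21] [[ 0.54443571 -0.16902889  0.119     ]]
```

Both views put the larger lid, 138 mm across as measured, at about (0.483, 0.365). The valve axis is near (0.496, -0.097) and the ring handle is almost at loose. I'll hover over the lid first.

```bash
cat >> h.py <<'E'
def rot(q):
    from scipy.spatial.transform import Rotation as R
    return R.from_quat(q).as_matrix()
def to(x,y,z):
    from workcell import monitor
    s=monitor.get_state(); Rm=rot(s["ee_rot"]); d=Rm.T@(np.array([x,y,z])-s["tool_pos"])
    print("t",round(s["time_s"],2),"pos",s["tool_pos"].round(4),"xyaw",round(np.degrees(np.arctan2(Rm[1,0],Rm[0,0])),2),"tilt",Rm[:2,2].round(4),"open",round(s["opening"],4),"F",s["wrist_force"].round(1),"j7",s["joint_positions"][6].round(2))
    print("units total",(d/.04).round(3))
E
python3 -c "
from h import *
to(.483,.365,.16)"
```

```text
t 0.15 pos [0.1429 0.6337 0.2416] xyaw 77.29 tilt [-0.0002 -0.0013] open 0.0856 F [-0.4 -0.3 -0.3] j7 -0.06
units total [-4.681  9.771  2.047]
```

Emit:
carry_out:
  steps:
    - [[-0.15,0.3,0.06],0,1]
    - [[-0.3,0.6,0.12],0,1]
    - [[-0.36,0.75,0.155],0,1]
    - [[-0.36,0.75,0.155],0,1]
    - [[-0.36,0.75,0.155],0,1]
    - [[-0.36,0.75,0.155],0,1]
    - [[-0.36,0.75,0.155],0,1]
    - [[-0.36,0.75,0.155],0,1]
    - [[-0.36,0.75,0.155],0,1]
    - [[-0.36,0.75,0.155],0,1]
    - [[-0.36,0.75,0.155],0,1]
    - [[-0.36,0.75,0.155],0,1]
    - [[-0.36,0.75,0.155],0,1]
    - [[-0.27,0.62,0.16],0,1]
    - [[0,0,0],0,1]
    - [[0,0,0],0,1]

```text
time_s: 1.48
tool_pos: [0.4845, 0.3625, 0.1599]
ee_rot: [0.782, 0.623, -0.001, 0.0]
wrist_force: [-0.7, 0.8, 0.1]
opening: 0.0858
```

```bash
python3 - <<'E'
from h import *
from workcell import vision
to(.483,.365,.16)
for n in ["wrist","scene"]:
    d=vision.get_image(n); np.savez(n+"1.npz",**d); cv2.imwrite(f"pics/{n}1.png",d["img"])
E
```

```text
t 1.48 pos [0.4845 0.3625 0.1599] xyaw 77.03 tilt [-0.0004 -0.0015] open 0.0858 F [-0.7  0.8  0.1] j7 0.7
units total [ 0.053 -0.051 -0.004]
```

View pics/wrist1.png

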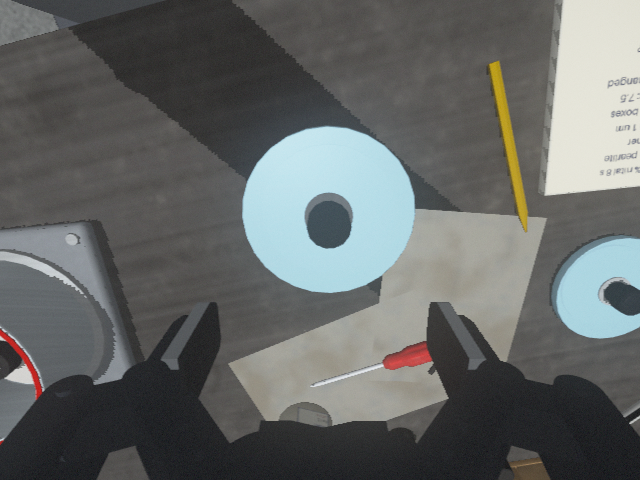

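The big lid fills the wrist view at about (329,209) with its knob at (330,222). The small lid is at the right edge (605,287) and the screwdriver is at (400,362), clear of the grasp. I'll measure the lid from this view.

```bash
python3 - <<'E'
from h import *
d=load("wrist1.npz"); hsv=cv2.cvtColor(d["img"],cv2.COLOR_BGR2HSV)
m=cv2.inRange(hsv,(85,25,120),(115,120,255))
cs,_=cv2.findContours(m,cv2.RETR_EXTERNAL,cv2.CHAIN_APPROX_NONE)
c=max(cs,key=cv2.contourArea); p=cast(d,c[:,0,:],.018)[:,:2].astype(np.float32)
print(cv2.fitEllipse(p),cv2.minEnclosingCircle(p))
print("depth z", (lambda u,v:(d["pose"]@np.r_[np.linalg.inv(d["intrinsics"])@[u,v,1]*d["depth"][v,u],1])[:3])(280,200))
k=cv2.inRange(hsv,(0,0,0),(180,255,75)); k=k[180:260,295:365]
ys,xs=np.nonzero(k); print("dark bbox",xs.min()+295,xs.max()+295,ys.min()+180,ys.max()+180)
E
```

```text
((0.48307162523269653, 0.3659493625164032), (0.1338219940662384, 0.13401620090007782), 32.61246109008789) ((0.4832713305950165, 0.36586979031562805), 0.06772438436746597)
depth z [0.4629717  0.33252548 0.01715554]Traceback (most recent call last):
  File "<stdin>", line 9, in <module>
    return umr_minimum(a, axis, None, out, keepdims, initial, where)
ValueError: zero-size array to reduction operation minimum which has no identity
```

Emit:
carry_out:
  steps:
    - [[0.07,-0.055,0.25],0,1]
    - [[0,0,0.5],0,1]
    - [[0,0,0.6],0,1]
    - [[0,0,0.6],0,1]
    - [[0,0,0.5],0,1]
    - [[0,0,0.4],0,1]
    - [[0,0,0.3],0,1]
    - [[0,0,0],0,1]
    - [[0,0,0],0,-1]
    - [[0,0,0],0,-1]
    - [[0,0,0],0,-1]
    - [[0,0,0],0,-1]
    - [[0,0,0],0,-1]
    - [[0,0,0],0,-1]
    - [[0,0,0],0,-1]
    - [[0,0,0],0,-1]
    - [[0,0,0],0,-1]
    - [[0,0,0],0,-1]

```text
time_s: 3.08
tool_pos: [0.4821, 0.3689, 0.0358]
ee_rot: [0.781, 0.624, 0.001, -0.0]
wrist_force: [-1.1, -0.9, 6.2]
opening: 0.0305
```

```bash
python3 - <<'E'
from h import *
from workcell import vision
to(.483,.366,.2)
d=vision.get_image("wrist"); np.savez("wrist2.npz",**d); cv2.imwrite(f"pics/wrist2.png",d["img"])
E
```

```text
t 3.08 pos [0.4821 0.3689 0.0358] xyaw 77.28 tilt [0.0011 0.001 ] open 0.0305 F [-1.1 -0.9  6.2] j7 0.72
units total [-0.061  0.042 -4.105]
```

View pics/wrist2.png

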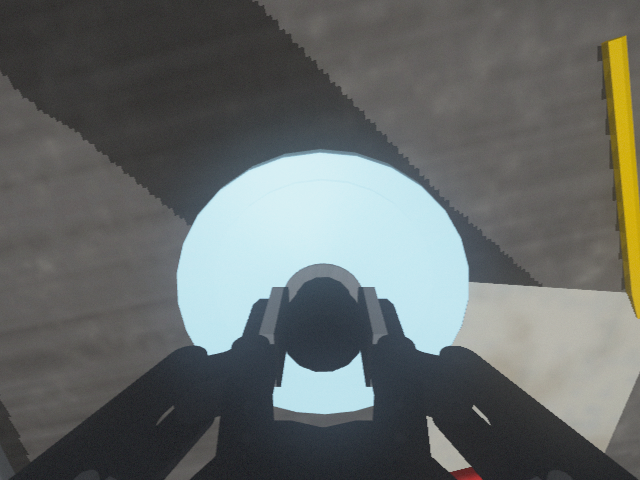

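The knob is held at about (322,310), between the pads, and the lid is undisturbed. I'll lift it and move partway, so that the wrist camera can see the chamber beside the lid.

Emit:
carry_out:
  steps:
    - [[0,0,-0.1],0,-1]
    - [[0,0,-0.3],0,-1]
    - [[0,0,-0.5],0,-1]
    - [[0,0,-0.6],0,-1]
    - [[0,0,-0.6],0,-1]
    - [[0,0,-0.6],0,-1]
    - [[0,0,-0.6],0,-1]
    - [[-0.2,0,-0.5],0,-1]
    - [[-0.4,-0.05,-0.4],0,-1]
    - [[-0.5,-0.05,-0.2],0,-1]
    - [[-0.5,-0.1,0],0,-1]
    - [[-0.5,-0.1,0],0,-1]
    - [[-0.3,-0.1,0],0,-1]
    - [[-0.1,0,0],0,-1]
    - [[0,0,0],0,-1]
    - [[0,0,0],0,-1]
    - [[0,0,0],0,-1]

```text
time_s: 4.55
tool_pos: [0.4441, 0.2755, 0.2107]
ee_rot: [0.781, 0.625, 0.0, -0.0]
wrist_force: [-0.4, -0.0, -3.9]
opening: 0.03
```

```bash
python3 - <<'E'
from h import *
from workcell import vision
to(.519,.087,.2)
for n in ["wrist","scene"]:
    d=vision.get_image(n); np.savez(n+"3.npz",**d); cv2.imwrite(f"pics/{n}3.png",d["img"])
E
```

```text
t 4.55 pos [0.4441 0.2755 0.2107] xyaw 77.33 tilt [0.0002 0.0003] open 0.03 F [-0.4 -0.  -3.9] j7 0.74
units total [-4.187  2.862  0.266]
```

View pics/wrist3.png

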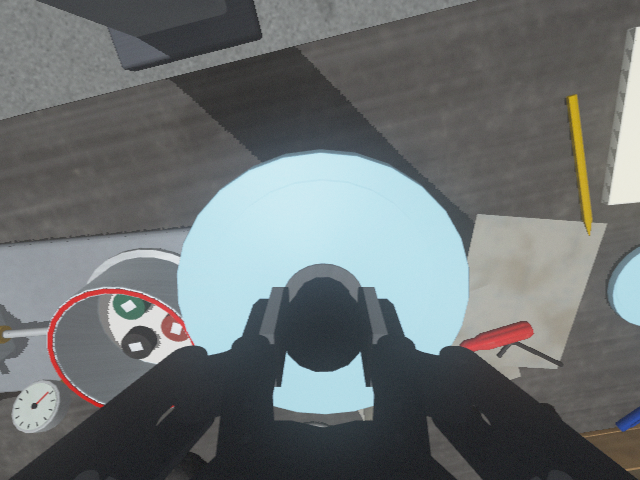

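View pics/scene3.png

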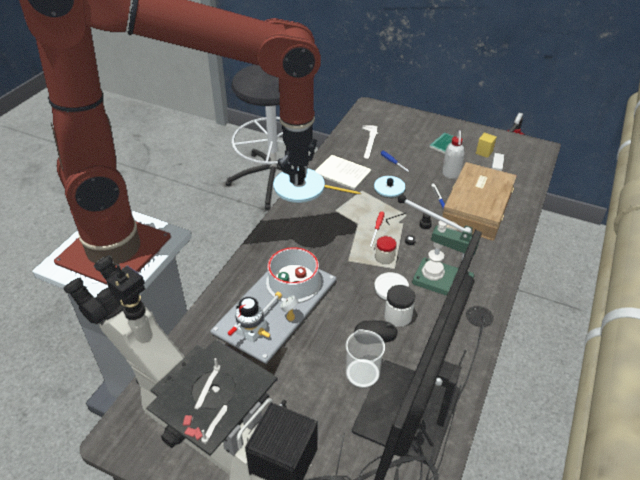

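```bash
python3 - <<'E'
from h import *
from scipy.optimize import least_squares
d=load("wrist3.npz"); hsv=cv2.cvtColor(d["img"],cv2.COLOR_BGR2HSV)
m=cv2.inRange(hsv,(0,150,120),(6,255,255))|cv2.inRange(hsv,(174,150,120),(180,255,255))
m[:,200:]=0; m[:270]=0
k,l,s,ce=cv2.connectedComponentsWithStats(m); i=1+np.argmax(s[1:,4]); print(s[i])
ys,xs=np.nonzero(l==i); p=cast(d,np.c_[xs,ys],.086)[:,:2]
f=lambda q:np.hypot(*(p-q[:2]).T)-q[2]
r=least_squares(f,[.519,.087,.06]); print(r.x,np.std(r.fun))
r=least_squares(lambda q:f([q[0],q[1],.0605]),[.519,.087]); print("R60.5",r.x,np.std(r.fun))
# lid
m=cv2.inRange(hsv,(85,15,120),(115,120,255)); cs,_=cv2.findContours(m,cv2.RETR_EXTERNAL,cv2.CHAIN_APPROX_NONE)
c=max(cs,key=cv2.contourArea)[:,0,:]; c=c[c[:,1]<335]
for z in (.2107-.0358+.018,):
    p=cast(d,c,z)[:,:2]; r=least_squares(f,[.44,.27,.068],loss="soft_l1",f_scale=.001); print("lid",r.x,np.std(r.fun))
    q=rot([.781,.625,0,0]).T@np.r_[r.x[:2]-[.4441,.2755],0]; print("lid in tool",q)
# desk-free check: rim in top with same approach
d=load("top0.npz"); hsv=cv2.cvtColor(d["img"],cv2.COLOR_BGR2HSV)
for n,b in (("top",(310,200,390,275)),("scene",(260,240,330,305))):
    d=load(n+"0.npz"); hsv=cv2.cvtColor(d["img"],cv2.COLOR_BGR2HSV)
    m=cv2.inRange(hsv,(0,90,60),(8,255,255))|cv2.inRange(hsv,(172,90,60),(180,255,255))
    mm=0*m; mm[b[1]:b[3],b[0]:b[2]]=m[b[1]:b[3],b[0]:b[2]]
    ys,xs=np.nonzero(mm); p=cast(d,np.c_[xs,ys],.086)[:,:2]; p=p[np.hypot(*(p-[.519,.088]).T)>.05]
    r=least_squares(f,[.519,.087,.06],loss="soft_l1",f_scale=.001); print(n,r.x,np.std(r.fun))
E
```

```text
[  48  289  137  119 1055]
[0.52002049 0.08715241 0.06102051] 0.0010623922320738615
R60.5 [0.51947828 0.08683149] 0.001091565865780193
lid [0.56468124 0.20905567 0.16775484] 0.02366705426322482
lid in tool [-0.03839597  0.13221359  0.        ]
top [0.52029845 0.08715207 0.0611515 ] 0.001109394146480688
scene [0.51847985 0.09034429 0.0616773 ] 0.0016436485085370828
```

```bash
python3 - <<'E'
from h import *
from scipy.optimize import least_squares
d=load("wrist3.npz"); hsv=cv2.cvtColor(d["img"],cv2.COLOR_BGR2HSV)
m=cv2.inRange(hsv,(85,15,150),(115,120,255)); m[:,:170]=0;m[:,480:]=0
pts=[]
for v in range(160,330,2):
    x=np.nonzero(m[v])[0]; pts+=[(x.min(),v),(x.max(),v)]
for u in range(230,410,4):
    y=np.nonzero(m[:,u])[0]; pts.append((u,y.min()))
p=cast(d,pts,.2107-.0358+.018)[:,:2]
f=lambda q:np.hypot(*(p-q[:2]).T)-q[2]
r=least_squares(f,[.44,.27,.068],loss="soft_l1",f_scale=.001); print("lid",r.x,np.std(r.fun))
print("lid in tool",rot([.781,.625,0,0]).T@np.r_[r.x[:2]-[.4441,.2755],0])
E
```

```text
lid [0.4451541  0.274243   0.06672118] 0.0012393876818911603
lid in tool [-0.00099536  0.00130401  0.        ]
```

Emit:
carry_out:
  steps:
    - [[-0.15,0.1,0],0,-1]
    - [[-0.35,0.25,0],0,-1]
    - [[-0.5,0.35,0],0,-1]
    - [[-0.55,0.35,0],0,-1]
    - [[-0.55,0.35,0],0,-1]
    - [[-0.55,0.35,0.1],0,-1]
    - [[-0.5,0.35,0.2],0,-1]
    - [[-0.45,0.35,0.2],0,-1]
    - [[-0.35,0.25,0.25],0,-1]
    - [[-0.217,0.15,0.2],0,-1]
    - [[0,0,0.19],0,-1]
    - [[0,0,0],0,-1]
    - [[0,0,0],0,-1]
    - [[0,0,0],0,-1]

```text
time_s: 5.82
tool_pos: [0.5184, 0.0881, 0.1653]
ee_rot: [0.781, 0.625, 0.0, -0.0]
wrist_force: [0.4, 1.0, -4.7]
opening: 0.0302
```

```bash
python3 - <<'E'
from h import *
from workcell import vision
to(.5187,.0879,.135)
for n in ["wrist","scene","top"]:
    d=vision.get_image(n); np.savez(n+"4.npz",**d); cv2.imwrite(f"pics/{n}4.png",d["img"])
im=np.hstack([cv2.resize(load("scene4.npz")["img"][180:330,210:360],(400,400)),cv2.resize(load("top4.npz")["img"][190:290,300:400],(400,400))]); cv2.imwrite("pics/c4.png",im)
E
```

```text
t 5.82 pos [0.5184 0.0881 0.1653] xyaw 77.38 tilt [0.0003 0.0003] open 0.0302 F [ 0.4  1.  -4.7] j7 1.16
units total [-0.003  0.008  0.758]
```

View pics/c4.png

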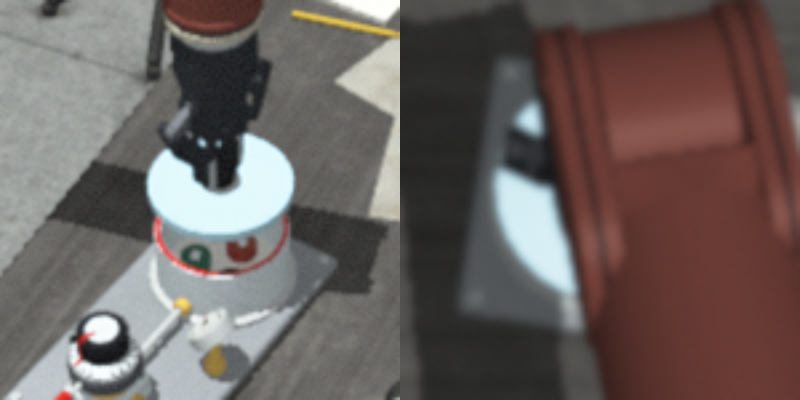

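View pics/wrist4.png

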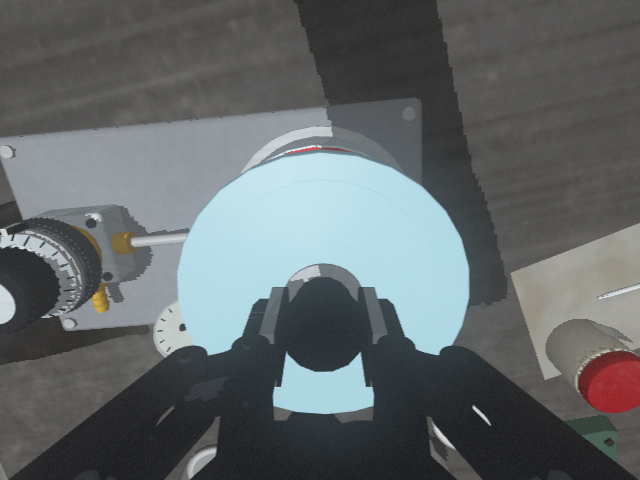

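The lid hangs level about 43 mm above the rim, with its centre over the mouth. I'll lower it slowly.

Emit:
carry_out:
  steps:
    - [[0,0,0.1],0,-1]
    - [[0,0,0.2],0,-1]
    - [[0,0,0.2],0,-1]
    - [[0,0,0.15],0,-1]
    - [[0,0,0.12],0,-1]
    - [[0,0,0.1],0,-1]
    - [[0,0,0.1],0,-1]
    - [[0,0,0.1],0,-1]
    - [[0,0,0.07],0,-1]
    - [[0,0,0.05],0,-1]
    - [[0,0,0.03],0,-1]
    - [[0,0,0],0,-1]
    - [[0,0,0],0,-1]

```text
time_s: 7.05
tool_pos: [0.5185, 0.087, 0.1162]
ee_rot: [0.781, 0.624, 0.0, 0.0]
wrist_force: [-0.5, 0.2, -4.5]
opening: 0.0302
```

Emit:
carry_out:
  steps:
    - [[0,0,0.02],0,-1]
    - [[0,0,0.02],0,-1]
    - [[0,0,0],0,-1]

```text
time_s: 7.3
tool_pos: [0.5187, 0.087, 0.1157]
ee_rot: [0.781, 0.624, 0.0, -0.0]
wrist_force: [-5.6, -1.3, 9.1]
opening: 0.0301
```

Contact came at the seated height with 9 N upward. I'll release by opening slowly, then retreat.

Emit:
carry_out:
  steps:
    - [[0,0,0],0,-0.2]
    - [[0,0,0],0,0]
    - [[0,0,0],0,0.3]
    - [[0,0,0],0,0.6]
    - [[0,0,0],0,1]
    - [[0,0,0],0,1]
    - [[0,0,0],0,1]
    - [[0,0,-0.2],0,1]
    - [[0,0,-0.4],0,1]
    - [[0,0,-0.6],0,1]
    - [[0,0,-0.6],0,1]
    - [[-0.2,0,-0.4],0,1]
    - [[-0.5,0,0],0,1]
    - [[-0.6,0,0],0,1]
    - [[-0.5,0,0],0,1]
    - [[-0.3,0,0],0,1]
    - [[0,0,0],0,1]
    - [[0,0,0],0,1]

```text
time_s: 8.8
tool_pos: [0.5001, 0.0052, 0.2029]
ee_rot: [0.781, 0.624, 0.0, -0.0]
wrist_force: [0.2, 0.3, -1.1]
opening: 0.0854
```

```bash
python3 - <<'E'
from h import *
from workcell import vision
to(.496,-.097,.2)
for n in ["wrist","scene"]:
    d=vision.get_image(n); np.savez(n+"5.npz",**d); cv2.imwrite(f"pics/{n}5.png",d["img"])
cv2.imwrite("pics/c5.png",cv2.resize(load("scene5.npz")["img"][230:370,190:350],(800,600)))
E
```

```text
t 8.8 pos [0.5001 0.0052 0.2029] xyaw 77.24 tilt [0.0005 0.0007] open 0.0854 F [ 0.2  0.3 -1.1] j7 1.28
units total [-2.516  0.465  0.071]
```

View pics/wrist5.png

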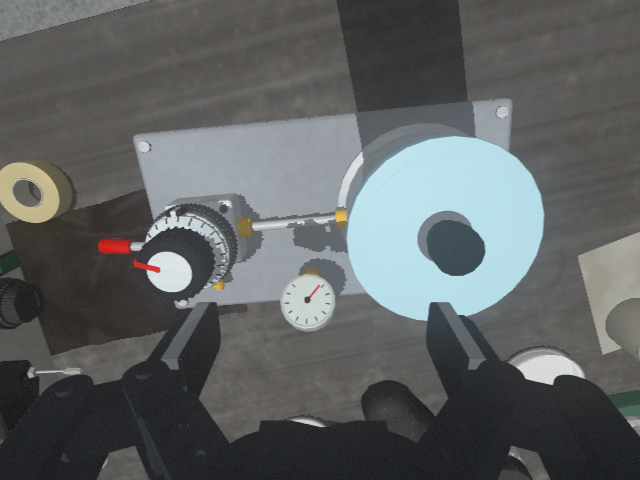

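View pics/c5.png

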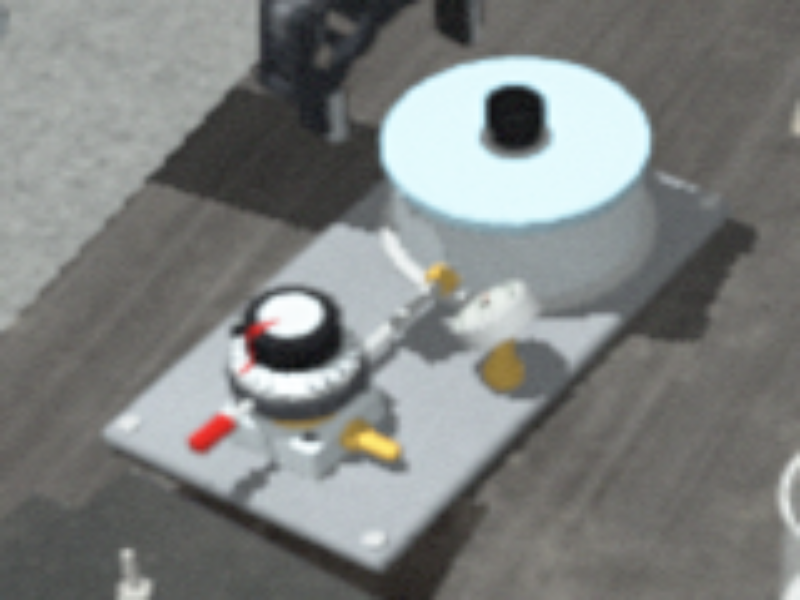

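The lid sits flat, covering the rim. The dial's white grip top is at (170,272) and its red line is at (145,267), pointing to the upper left. The ring handle is at (115,246). I'll go over the valve for a close look.

Emit:
carry_out:
  steps:
    - [[-0.2,0.05,0],0,1]
    - [[-0.45,0.1,0],0,1]
    - [[-0.55,0.1,0],0,1]
    - [[-0.55,0.1,0],0,1]
    - [[-0.45,0.1,0],0,1]
    - [[-0.3,0.02,0],0,1]
    - [[0,0,0],0,1]
    - [[0,0,0],0,1]
    - [[0,0,0],0,1]

```text
time_s: 9.65
tool_pos: [0.4965, -0.0956, 0.2024]
ee_rot: [0.781, 0.625, -0.0, -0.0]
wrist_force: [-0.3, 0.9, 0.1]
opening: 0.0855
```

```bash
python3 - <<'E'
from h import *
from workcell import vision
to(.496,-.097,.2)
d=vision.get_image("wrist"); np.savez("wrist6.npz",**d); 
cv2.imwrite("pics/c6.png",cv2.resize(d["img"][90:330,160:480],(800,600),interpolation=cv2.INTER_CUBIC))
E
```

```text
t 9.65 pos [ 0.4965 -0.0956  0.2024] xyaw 77.37 tilt [-0.0002  0.0001] open 0.0855 F [-0.3  0.9  0.1] j7 1.49
units total [-0.038 -0.005  0.061]
```

View pics/c6.png

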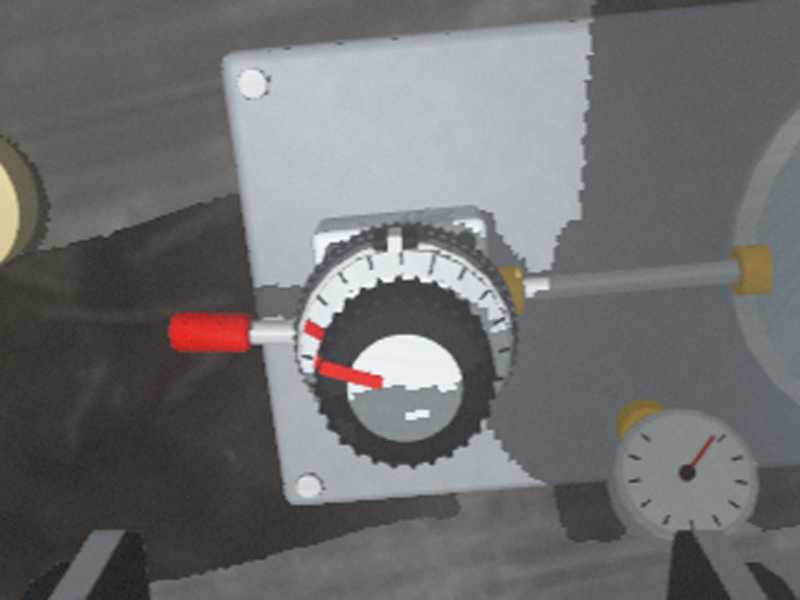

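```bash
python3 - <<'E'
from h import *
d=load("wrist6.npz")
px=lambda a,b:np.array([a/2.5+160,b/2.5+90])
c=cast(d,px(404,387),.119)[0]
idx=cast(d,px(396,240),.090)[0]; idx2=cast(d,px(395,232),.095)[0]
red=cast(d,px(305,325),.095)[0]; ri=cast(d,px(321,336),.095)[0]; ro=cast(d,px(320,369),.119)[0]; rin=cast(d,px(382,383),.119)[0]
# handle
hsv=cv2.cvtColor(d["img"],cv2.COLOR_BGR2HSV); m=cv2.inRange(hsv,(0,150,100),(6,255,255))
k,l,s,ce=cv2.connectedComponentsWithStats(m)
for i in range(1,k):
    if s[i][4]>60: print(s[i],ce[i])
hd=cast(d,px(210,332),.080)[0]
# plate edges
P=cast(d,[px(225,58),px(290,503),px(590,20)],.02)
print("plate -y edge dir",np.degrees(np.arctan2(*(P[0]-P[1])[[1,0]])),"front edge dir",np.degrees(np.arctan2(*(P[2]-P[0])[[1,0]])))
for n,q in dict(idx=idx,idx2=idx2,red=red,ri=ri,ro=ro,hd=hd).items():
    v=(q-c)[:2]; print(n,q.round(4),"r",np.hypot(*v).round(4),"ang",np.degrees(np.arctan2(v[1],v[0])).round(1))
v=(ro-rin)[:2];print("top line ang",np.degrees(np.arctan2(v[1],v[0]))); print("c",c)
E
```

```text
[227 215  33  16 463] [242.91360691 222.71274298]
[286 233  27  12 131] [299.01526718 239.32824427]
plate -y edge dir 172.4887339793209 front edge dir 83.05058909509191
idx [ 0.4648 -0.0924  0.09  ] r 0.0314 ang 171.5
idx2 [ 0.4616 -0.0918  0.095 ] r 0.0346 ang 171.4
red [ 0.4813 -0.1215  0.095 ] r 0.0285 ang -120.7
ri [ 0.4853 -0.1181  0.095 ] r 0.0235 ang -116.6
ro [ 0.4866 -0.1164  0.119 ] r 0.0215 ang -115.5
hd [ 0.4815 -0.1518  0.08  ] r 0.0566 ang -104.7
top line ang -116.18648146256282
c [ 0.49583821 -0.09701607  0.119     ]
```

The line measures from the white disc's centre put the dial axis at (0.4958, -0.0970). The index is at about 172.5° and the red line at about -117°, so the dial needs a clockwise turn of about 70.5°. The ring handle at -104.7° is near 0.13 rad, so the ring is loose. Next I'll go down and grip the dial.

Emit:
carry_out:
  steps:
    - [[-0.035,-0.01,0.2],0,1]
    - [[0,0,0.4],0,1]
    - [[0,0,0.45],0,1]
    - [[0,0,0.4],0,1]
    - [[0,0,0.3],0,1]
    - [[0,0,0.25],0,1]
    - [[0,0,0.2],0,1]
    - [[0,0,0.16],0,1]
    - [[0,0,0],0,1]
    - [[0,0,0],0,-1]
    - [[0,0,0],0,-1]
    - [[0,0,0],0,-1]
    - [[0,0,0],0,-1]
    - [[0,0,0],0,-1]
    - [[0,0,0],0,-1]
    - [[0,0,0],0,-1]
    - [[0,0,0],0,-1]
    - [[0,0,0],0,-1]

```text
time_s: 11.2
tool_pos: [0.4966, -0.0965, 0.1096]
ee_rot: [0.781, 0.625, 0.002, -0.0]
wrist_force: [-1.5, 5.1, 10.8]
opening: 0.0438
```

```bash
python3 - <<'E'
from h import *
from workcell import vision,monitor
to(.4958,-.097,.108)
print(monitor.get_state()["wrist_torque"].round(2))
d=vision.get_image("wrist"); cv2.imwrite("pics/w7.png",d["img"])
E
```

```text
t 11.2 pos [ 0.4966 -0.0965  0.1096] xyaw 77.35 tilt [0.0021 0.0023] open 0.0438 F [-1.5  5.1 10.8] j7 1.57
units total [-0.017 -0.018  0.04 ]
[ 1.31  0.64 -0.07]
```

View pics/w7.png

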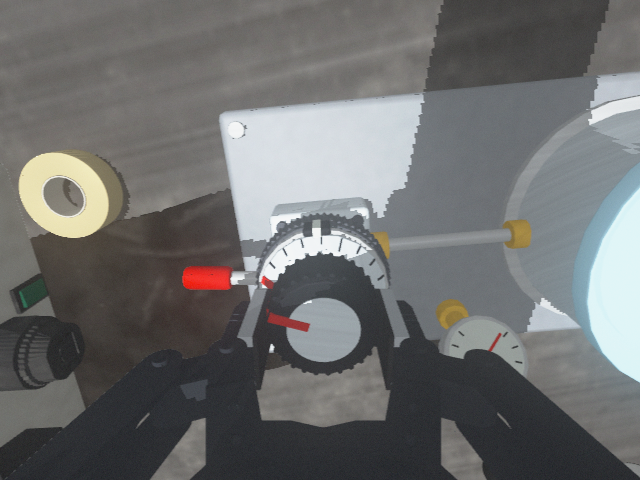

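The pads hold the grip, with the red line at (288,322) and the index at (319,229). I'll lift 2 mm to ease the contact force, then turn clockwise.

Emit:
carry_out:
  steps:
    - [[0,0,-0.05],0,-1]
    - [[0,0,0],0.07,-1]
    - [[0,0,0],0.15,-1]
    - [[0,0,0],0.15,-1]
    - [[0,0,0],0.15,-1]
    - [[0,0,0],0.15,-1]
    - [[0,0,0],0.15,-1]
    - [[0,0,0],0,-1]
    - [[0,0,0],0,-1]

```text
time_s: 12.0
tool_pos: [0.4964, -0.0967, 0.1099]
ee_rot: [0.938, 0.345, 0.001, -0.0]
wrist_force: [5.9, 3.5, -12.8]
opening: 0.0436
```

```bash
python3 - <<'E'
from h import *
from workcell import vision,monitor
to(.4958,-.097,.108)
d=vision.get_image("wrist"); cv2.imwrite("pics/w8.png",d["img"])
E
```

```text
t 12.0 pos [ 0.4964 -0.0967  0.1099] xyaw 40.41 tilt [0.0016 0.0007] open 0.0436 F [  5.9   3.5 -12.8] j7 0.94
units total [-0.017 -0.003  0.047]
```

View pics/w8.png

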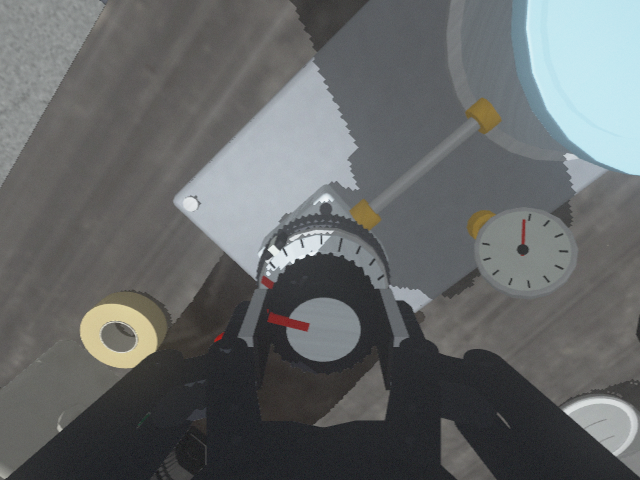

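The dial turns with the jaws. The index is now at (275,250) and the red mark on the skirt at (266,283), so about 33.5° remains.

Emit:
carry_out:
  steps:
    - [[0,0,0],0.15,-1]
    - [[0,0,0],0.15,-1]
    - [[0,0,0],0.15,-1]
    - [[0,0,0],0.15,-1]
    - [[0,0,0],0.1,-1]
    - [[0,0,0],0.045,-1]
    - [[0,0,0],0,-1]
    - [[0,0,0],0,-1]
    - [[0,0,0],0,-1]

```text
time_s: 12.8
tool_pos: [0.4962, -0.0968, 0.1099]
ee_rot: [0.998, 0.06, 0.001, -0.0]
wrist_force: [5.0, 2.8, -12.3]
opening: 0.0437
```

```bash
python3 - <<'E'
from h import *
from workcell import vision,monitor
to(.4958,-.097,.108)
d=vision.get_image("wrist"); cv2.imwrite("pics/w9.png",d["img"])
E
```

```text
t 12.8 pos [ 0.4962 -0.0968  0.1099] xyaw 6.92 tilt [0.0014 0.0008] open 0.0437 F [  5.    2.8 -12.3] j7 0.38
units total [-0.011  0.004  0.047]
```

View pics/w9.png

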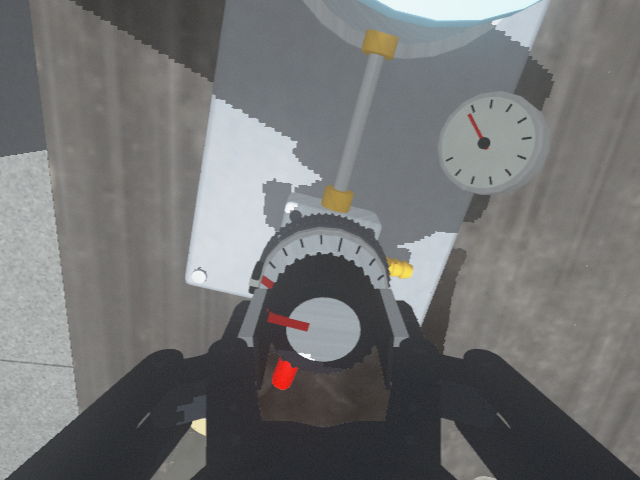

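Emit:
carry_out:
  steps:
    - [[0,0,0],0,-0.1]
    - [[0,0,0],0,0.2]
    - [[0,0,0],0,0.5]
    - [[0,0,0],0,1]
    - [[0,0,0],0,1]
    - [[0,0,0],0,1]
    - [[0,0,-0.2],0,1]
    - [[0,0,-0.5],0,1]
    - [[0,0,-0.6],0,1]
    - [[0,0,-0.6],0,1]
    - [[0,0,-0.4],0,1]
    - [[0,0,0],0,1]
    - [[0,0,0],0,1]

```text
time_s: 13.93
tool_pos: [0.4962, -0.098, 0.2032]
ee_rot: [0.998, 0.06, 0.001, -0.0]
wrist_force: [-0.1, 0.1, -1.6]
opening: 0.0856
```

```bash
python3 - <<'E'
from h import *
from workcell import vision,monitor
to(.4958,-.097,.108)
d=vision.get_image("wrist"); np.savez("wrist10.npz",**d)
cv2.imwrite("pics/w10.png",cv2.resize(d["img"][90:330,160:480],(800,600),interpolation=cv2.INTER_CUBIC))
E
```

```text
t 13.93 pos [ 0.4962 -0.098   0.2032] xyaw 6.87 tilt [0.0022 0.0006] open 0.0856 F [-0.1  0.1 -1.6] j7 0.28
units total [-0.011 -0.025  2.381]
```

View pics/w10.png

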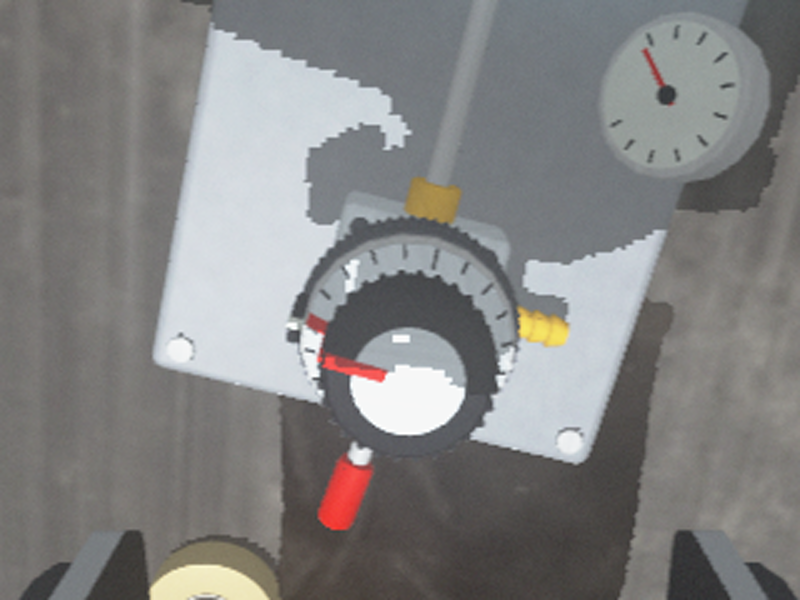

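The red line at crop (312,322) points at the white index at (291,326). I'll check the angle numerically.

```bash
python3 - <<'E'
from h import *
d=load("wrist10.npz")
px=lambda a,b:np.array([a/2.5+160,b/2.5+90])
c=np.array([.4958,-.097]); c2=cast(d,px(408,382),.119)[0]; print("c",c2)
for n,(u,v,z) in dict(idx=(293,325,.092),red=(310,321,.095),ri=(325,328,.095),ro=(326,361,.119),rin=(384,376,.119),hd=(345,490,.08)).items():
    q=cast(d,px(u,v),z)[0]; w=(q[:2]-c2[:2]); print(n,q.round(4),np.hypot(*w).round(4),np.degrees(np.arctan2(w[1],w[0])).round(1))
w=(cast(d,px(326,361),.119)-cast(d,px(384,376),.119))[0];print(np.degrees(np.arctan2(w[1],w[0])))
# unit yaw: plate edges
P=cast(d,[px(212,25),px(155,362),px(583,462)],.02)
print(np.degrees(np.arctan2(*(P[0]-P[1])[[1,0]])),np.degrees(np.arctan2(*(P[2]-P[1])[[1,0]])))
E
```

```text
c [ 0.4966563  -0.09702436  0.119     ]
idx [ 0.4643 -0.0942  0.092 ] 0.0325 175.1
red [ 0.4691 -0.0916  0.095 ] 0.0281 168.8
ri [ 0.4733 -0.0931  0.095 ] 0.0237 170.4
ro [ 0.4756 -0.0939  0.119 ] 0.0212 171.6
rin [ 0.4905 -0.0961  0.119 ] 0.0062 171.9
hd [ 0.4835 -0.1496  0.08  ] 0.0542 -104.0
171.41281976770946
82.94879046499489 -7.365910644627305
```

By these numbers the red line is about 1–3° past the index, which is inside the tolerance. The estimates scatter, though, so I'll take one frontal look before locking, with the camera on the -x side.

Emit:
carry_out:
  steps:
    - [[0,0,0],-0.15,1]
    - [[0,0,0],-0.15,1]
    - [[0,0,0],-0.15,1]
    - [[0,0,0],-0.15,1]
    - [[0,0,0],-0.15,1]
    - [[0,0,0],-0.15,1]
    - [[0,0,0],-0.15,1]
    - [[0,0,0],-0.15,1]
    - [[0,0,0],-0.15,1]
    - [[0,0,0],-0.15,1]
    - [[0,0,0],-0.15,1]
    - [[0,0,0],0,1]
    - [[0,0,0],0,1]

```text
time_s: 15.07
tool_pos: [0.495, -0.098, 0.2013]
ee_rot: [0.761, 0.649, -0.001, -0.0]
wrist_force: [-0.2, 0.4, -0.6]
opening: 0.0854
```

```bash
python3 - <<'E'
from h import *
from workcell import vision,monitor
to(.4958,-.097,.108)
d=vision.get_image("wrist"); np.savez("wrist11.npz",**d)
cv2.imwrite("pics/w11.png",cv2.resize(d["img"][155:275,240:400],(800,600),interpolation=cv2.INTER_CUBIC))
c=np.array([.4962,-.0970])
for a in (165,168,171,172.8,175):
    v=np.array([np.cos(np.radians(a)),np.sin(np.radians(a))])
    print(a,((proj(d,[[*(c+.0295*v),.095],[*(c+.023*v),.119],[*(c+.031*v),.095]])-[240,155])*5).round(0).tolist())
print(((proj(d,[[*c,.119]])-[240,155])*5))
E
```

```text
t 15.07 pos [ 0.495  -0.098   0.2013] xyaw 80.89 tilt [-0.0016 -0.0004] open 0.0854 F [-0.2  0.4 -0.6] j7 1.57
units total [0.029 0.018 2.333]
165 [[453.0, 191.0], [451.0, 287.0], [454.0, 180.0]]
168 [[441.0, 190.0], [441.0, 287.0], [442.0, 179.0]]
171 [[430.0, 189.0], [431.0, 286.0], [430.0, 178.0]]
172.8 [[423.0, 190.0], [425.0, 287.0], [422.0, 178.0]]
175 [[414.0, 190.0], [418.0, 287.0], [413.0, 179.0]]
[[430.60589117 463.0775852 ]]
```

View pics/w11.png

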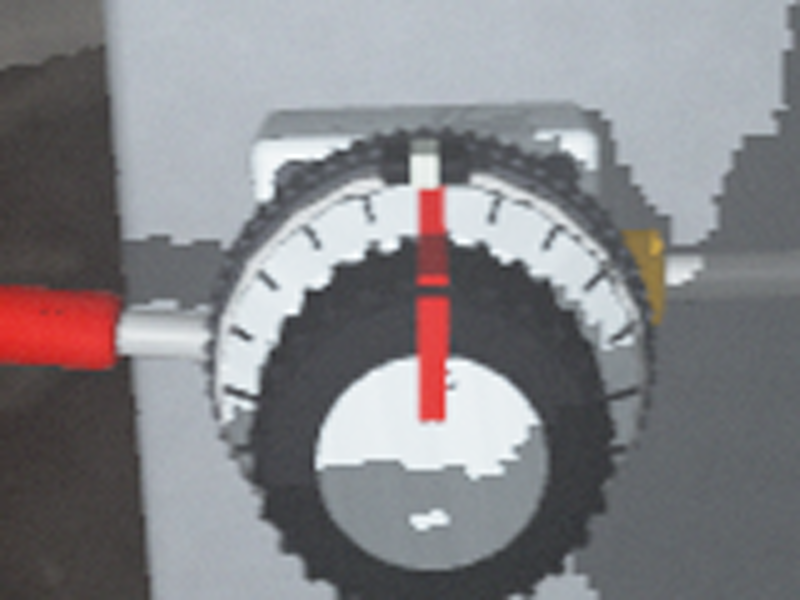

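The red line at x=431 meets the white index at x=424, about 2° past it, so the dial is around 3.03 and well within tolerance. Next I'll move over the ring handle with the jaws tangential to its path.

Emit:
carry_out:
  steps:
    - [[0,0,0],0.15,0.5]
    - [[0,0,0],0.15,0]
    - [[0,0,0],0.15,-0.3]
    - [[0,0,0],0.15,-0.3]
    - [[0,0,0],0.15,-0.3]
    - [[0,0,0],0.15,-0.3]
    - [[0,0,0],0.15,-0.3]
    - [[0,0,0],0.15,-0.3]
    - [[0,0,0],0.15,-0.3]
    - [[0,0,0],0.15,-0.3]
    - [[0,0,0],0.15,-0.3]
    - [[0,0,0],0.15,-0.3]
    - [[0,0,0],0.15,-0.3]
    - [[0,0,0],0.15,-0.3]
    - [[0,0.3,0],0,-0.3]
    - [[0,0.5,0],0,-0.3]
    - [[0,0.4,0.1],0,-0.3]
    - [[0.02,0.22,0.2],0,-0.3]
    - [[0,0,0.2],0,-0.3]
    - [[0,0,0],0,-0.3]

```text
time_s: 16.78
tool_pos: [0.4821, -0.1538, 0.1806]
ee_rot: [0.993, -0.117, -0.001, 0.0]
wrist_force: [-0.6, 0.4, -1.0]
opening: 0.0299
```

```bash
python3 - <<'E'
from h import *
from workcell import vision,monitor
to(.4818,-.1532,.070)
d=vision.get_image("wrist"); np.savez("wrist12.npz",**d); cv2.imwrite("pics/w12.png",d["img"])
print(proj(d,[[.4818,-.1532,.074],[.4962,-.097,.119]]))
E
```

```text
t 16.78 pos [ 0.4821 -0.1538  0.1806] xyaw -13.39 tilt [-0.0023 -0.    ] open 0.0299 F [-0.6  0.4 -1. ] j7 0.07
units total [-0.004 -0.015  2.765]
[[321.79290322 231.76686597]
 [323.29824337 154.62927148]]
```

View pics/w12.png

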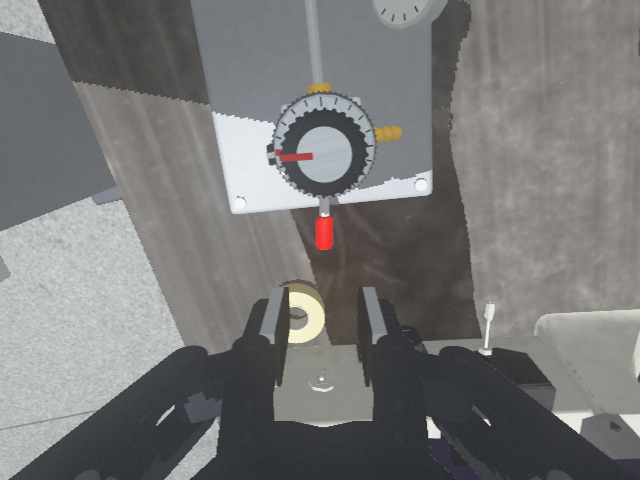

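The sleeve at (324,232) is centred between the jaws. I'll go down around it.

Emit:
carry_out:
  steps:
    - [[0.03,0,0.2],0.01,-0.3]
    - [[0,0,0.4],0,-0.3]
    - [[0,0,0.5],0,-0.3]
    - [[0,0,0.5],0,-0.3]
    - [[0,0,0.4],0,-0.3]
    - [[0,0,0.3],0,-0.3]
    - [[0,0,0.25],0,-0.3]
    - [[0,0,0.2],0,-0.3]
    - [[0,0,0],0,-0.45]
    - [[0,0,0],0,-0.6]
    - [[0,0,0],0,-0.6]
    - [[0,0,0],0,-0.6]

```text
time_s: 17.83
tool_pos: [0.485, -0.1538, 0.0729]
ee_rot: [0.993, -0.12, 0.001, -0.0]
wrist_force: [0.6, -0.1, 0.1]
opening: 0.0171
```

```bash
python3 - <<'E'
from h import *
from workcell import vision,monitor
to(.4818,-.1532,.070)
d=vision.get_image("wrist"); np.savez("wrist13.npz",**d); cv2.imwrite("pics/w13.png",d["img"])
# arc plan: centre c, r=.058, from -104.4; rotation per row 6 deg cw
r=.058
for dth in (6,3):
    t=np.radians(dth)
    # chord in tool frame before turning: cw motion is along tool -x? tool y outward
    print(dth,"along -x",r*np.sin(t)/.04,"y",-r*(1-np.cos(t))/.04)
E
```

```text
t 17.83 pos [ 0.485  -0.1538  0.0729] xyaw -13.83 tilt [0.0014 0.    ] open 0.0171 F [ 0.6 -0.1  0.1] j7 0.21
units total [-0.081  0.005  0.072]
6 along -x 0.15156627173809753 y -0.007943251716003729
3 along -x 0.07588713655226856 y -0.0019871746058679417
```

View pics/w13.png

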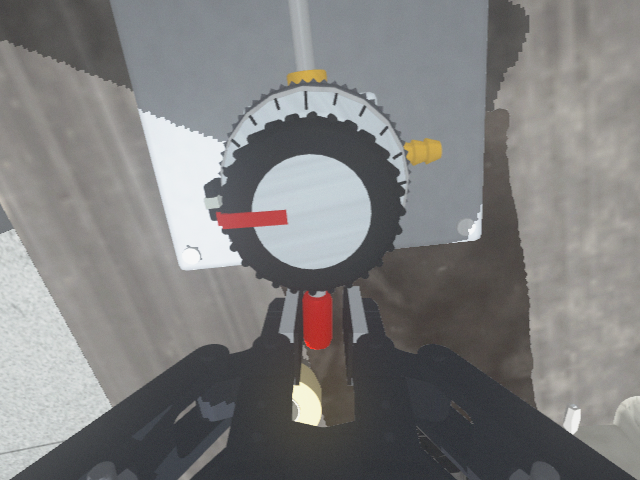

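Emit:
carry_out:
  steps:
    - [[-0.07,0,0],0.06,-0.6]
    - [[-0.15,-0.008,0],0.133,-0.6]
    - [[-0.15,-0.008,0],0.133,-0.6]
    - [[-0.15,-0.008,0],0.133,-0.6]
    - [[-0.15,-0.008,0],0.133,-0.6]
    - [[-0.15,-0.008,0],0.133,-0.6]
    - [[0,0,0],0,-0.6]

```text
time_s: 18.47
tool_pos: [0.4561, -0.137, 0.0724]
ee_rot: [0.918, -0.397, 0.0, -0.0]
wrist_force: [-0.7, 0.1, 0.1]
opening: 0.0172
```

```bash
python3 - <<'E'
from h import *
from workcell import vision,monitor
to(.4818,-.1532,.070)
p=monitor.get_state()["tool_pos"][:2]-[.4962,-.097]; print(np.hypot(*p),np.degrees(np.arctan2(p[1],p[0])))
d=vision.get_image("wrist"); np.savez("wrist14.npz",**d); cv2.imwrite("pics/w14.png",d["img"])
E
```

```text
t 18.47 pos [ 0.4561 -0.137   0.0724] xyaw -46.74 tilt [0.0005 0.0008] open 0.0172 F [-0.7  0.1  0.1] j7 -0.4
units total [ 0.736 -0.191  0.061]
0.056682078110481565 -135.09615063016943
```

View pics/w14.png

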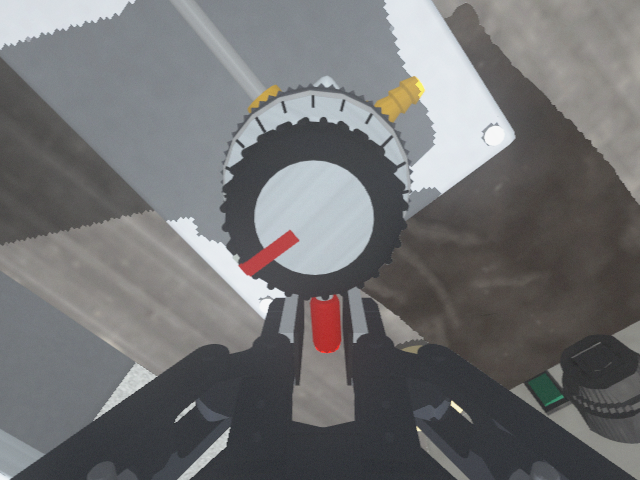

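The handle follows between the jaws, now at about -137°, with a radius of 57 mm, and the dial line moved only with the camera. I'll continue.

Emit:
carry_out:
  steps:
    - [[-0.12,0,0],0.11,-0.6]
    - [[-0.15,-0.005,0],0.133,-0.6]
    - [[-0.15,-0.005,0],0.133,-0.6]
    - [[-0.15,-0.005,0],0.133,-0.6]
    - [[-0.1,-0.003,0],0.09,-0.6]
    - [[0,0,0],0,-0.6]
    - [[0,0,0],0,-0.6]

```text
time_s: 19.1
tool_pos: [0.443, -0.1145, 0.0724]
ee_rot: [0.803, -0.595, 0.0, -0.0]
wrist_force: [-0.0, -0.7, 0.1]
opening: 0.0165
```

```bash
python3 - <<'E'
from h import *
from workcell import vision,monitor
to(.4818,-.1532,.070)
p=monitor.get_state()["tool_pos"][:2]-[.4962,-.097]; print(np.hypot(*p),np.degrees(np.arctan2(p[1],p[0])))
d=vision.get_image("wrist"); np.savez("wrist15.npz",**d); cv2.imwrite("pics/w15.png",d["img"])
E
```

```text
t 19.1 pos [ 0.443  -0.1145  0.0724] xyaw -73.09 tilt [0.0005 0.0003] open 0.0165 F [-0.  -0.7  0.1] j7 -0.91
units total [ 1.207 -0.647  0.059]
0.05602626100446254 -161.74686422514267
```

View pics/w15.png

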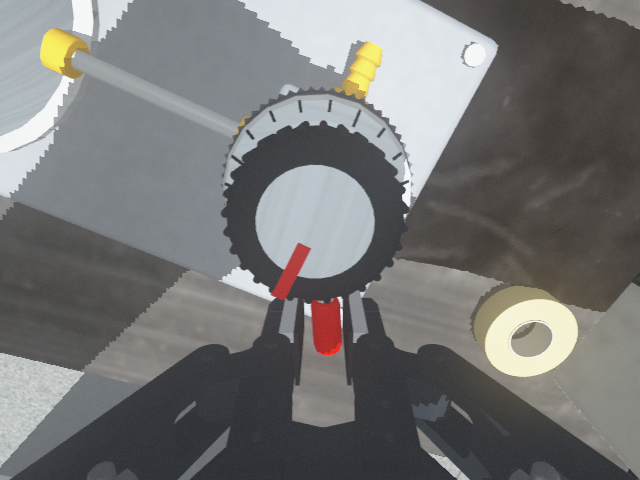

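Emit:
carry_out:
  steps:
    - [[-0.06,-0.001,0],0.05,-0.6]
    - [[-0.06,-0.001,0],0.05,-0.6]
    - [[-0.06,-0.001,0],0.05,-0.6]
    - [[-0.04,0,0],0.03,-0.6]
    - [[0,0,0],0,-0.6]
    - [[0,0,0],0,-0.6]

```text
time_s: 19.65
tool_pos: [0.4412, -0.1076, 0.0724]
ee_rot: [0.758, -0.652, 0.001, 0.0]
wrist_force: [0.5, -4.7, -0.6]
opening: 0.0172
```

```bash
python3 - <<'E'
from h import *
from workcell import vision,monitor
to(.4818,-.1532,.070)
p=monitor.get_state()["tool_pos"][:2]-[.4962,-.097]; print(np.hypot(*p),np.degrees(np.arctan2(p[1],p[0])))
E
```

```text
t 19.65 pos [ 0.4412 -0.1076  0.0724] xyaw -81.35 tilt [ 0.0011 -0.0017] open 0.0172 F [ 0.5 -4.7 -0.6] j7 -1.08
units total [ 1.279 -0.833  0.064]
0.056060813890113054 -169.08001717453573
```

Emit:
carry_out:
  steps:
    - [[-0.05,0,0],0,-0.6]
    - [[-0.05,0,0],0,-0.6]
    - [[0,0,0],0,-0.6]
    - [[0,0,0],0,-0.6]

```text
time_s: 19.98
tool_pos: [0.4411, -0.1069, 0.0727]
ee_rot: [0.758, -0.652, 0.003, 0.001]
wrist_force: [2.9, -18.8, -6.4]
opening: 0.0174
```

```bash
python3 - <<'E'
from h import *
from workcell import vision,monitor
to(.4818,-.1532,.070)
p=monitor.get_state()["tool_pos"][:2]-[.4962,-.097]; print(np.hypot(*p),np.degrees(np.arctan2(p[1],p[0])))
E
```

```text
t 19.98 pos [ 0.4411 -0.1069  0.0727] xyaw -81.45 tilt [ 0.0032 -0.0061] open 0.0174 F [  2.9 -18.8  -6.4] j7 -1.09
units total [ 1.294 -0.835  0.078]
0.056027851090901415 -169.77057552084597
```

The force rose to 19 N without further motion, so the ring is on its firm stop. I'll back off, open a little, lift straight up and look.

Emit:
carry_out:
  steps:
    - [[0.1,0,0],0,-0.6]
    - [[0.05,0,0],0,-0.4]
    - [[0,0,0],0,-0.3]
    - [[0,0,0],0,-0.3]
    - [[0,0,-0.2],0,-0.3]
    - [[0,0,-0.5],0,-0.3]
    - [[0,0,-0.7],0,-0.3]
    - [[0,0,-0.7],0,0]
    - [[0,0,-0.7],0,0]
    - [[0,0,-0.5],0,0]
    - [[0,0,-0.3],0,0]
    - [[0,0,0],0,0]
    - [[0,0,0],0,0]

```text
time_s: 21.07
tool_pos: [0.4412, -0.1077, 0.2163]
ee_rot: [0.758, -0.652, 0.0, -0.001]
wrist_force: [0.3, 0.6, -0.5]
opening: 0.0427
```

```bash
python3 - <<'E'
from h import *
from workcell import vision
to(.4962,-.097,.25)
d=vision.get_image("wrist"); np.savez("wrist16.npz",**d); cv2.imwrite("pics/w16.png",d["img"])
d=vision.get_image("scene"); np.savez("scene16.npz",**d)
cv2.imwrite("pics/s16.png",cv2.resize(d["img"][220:370,190:390],(800,600)))
E
```

```text
t 21.07 pos [ 0.4412 -0.1077  0.2163] xyaw -81.44 tilt [0.0011 0.0011] open 0.0427 F [ 0.3  0.6 -0.5] j7 -1.44
units total [-0.061 -1.402 -0.841]
```

View pics/w16.png

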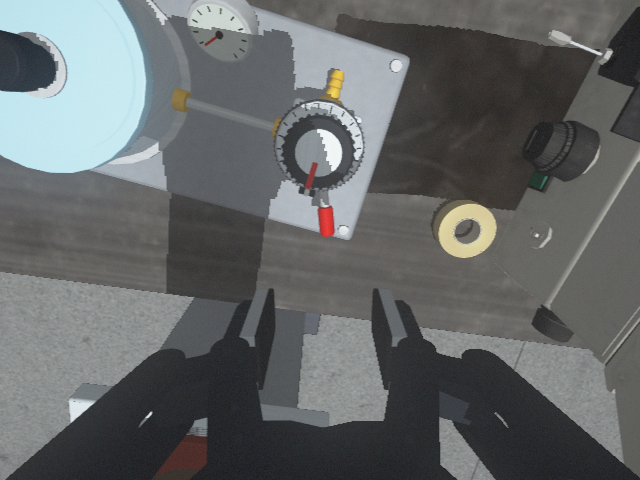

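View pics/s16.png

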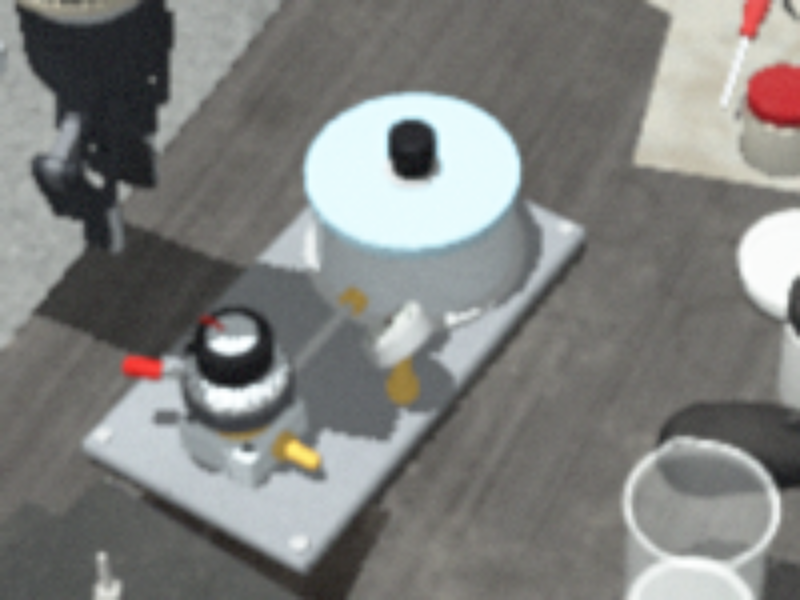

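The lid lies flat, the handle at (326,222) is now next to the index side, and the red line is at (311,177). I'll run the final numeric checks.

```bash
python3 - <<'E'
from h import *
from scipy.optimize import least_squares
d=load("wrist16.npz"); hsv=cv2.cvtColor(d["img"],cv2.COLOR_BGR2HSV)
m=cv2.inRange(hsv,(0,120,80),(8,255,255)); k,l,s,ce=cv2.connectedComponentsWithStats(m[130:250,280:350])
for i in range(1,k):
    if s[i][4]<25: continue
    uv=ce[i]+[280,130]
    for z in (.076,.119):
        q=cast(d,uv,z)[0][:2]-[.4962,-.097]; print(uv,s[i][4],z,np.hypot(*q).round(4),np.degrees(np.arctan2(q[1],q[0])).round(1))
cv2.imwrite("pics/z16.png",cv2.resize(d["img"][90:250,260:420],(600,600),interpolation=cv2.INTER_CUBIC))
def lid(d,z,box=None):
    hsv=cv2.cvtColor(d["img"],cv2.COLOR_BGR2HSV); m=cv2.inRange(hsv,(85,15,120),(115,120,255))
    cs,_=cv2.findContours(m,cv2.RETR_EXTERNAL,cv2.CHAIN_APPROX_NONE); c=max(cs,key=cv2.contourArea)
    h=cv2.convexHull(c)[:,0,:]; h=h[(h[:,0]>2)]
    p=cast(d,h,z)[:,:2]; f=lambda q:np.hypot(*(p-q[:2]).T)-q[2]
    r=least_squares(f,[.52,.087,.068],loss="soft_l1",f_scale=.001); return r.x,np.std(r.fun)
print("lid wrist5",lid(load("wrist5.npz"),.098))
w=load("wrist5.npz")
def pt(u,v): return (w["pose"]@np.r_[np.linalg.inv(w["intrinsics"])@[u,v,1]*w["depth"][v,u],1])[:3]
hs=cv2.cvtColor(w["img"],cv2.COLOR_BGR2HSV); m=cv2.erode(cv2.inRange(hs,(85,15,150),(115,120,255)),np.ones((9,9)))
ys,xs=np.nonzero(m); sel=(xs>350)&(xs<540)&(ys<310); P=np.array([pt(u,v) for u,v in zip(xs[sel][::7],ys[sel][::7])]); P=P[abs(P[:,2]-.098)<.02]
A=np.c_[P[:,:2]-[.52,.087],np.ones(len(P))]; print("plane slope,height",np.linalg.lstsq(A,P[:,2],rcond=None)[0],len(P))
E
```

```text
[310.74193548 176.25806452] 93 0.076 0.0228 173.8
[310.74193548 176.25806452] 93 0.119 0.0148 171.6
[326.04210526 221.55263158] 380 0.076 0.0577 -165.7
[326.04210526 221.55263158] 380 0.119 0.0443 -164.4
lid wrist5 (array([0.49245673, 0.01746409, 0.13539531]), np.float64(0.014346802799396525))
plane slope,height [-0.00025003  0.0002853   0.09668501] 3005
```

View pics/z16.png

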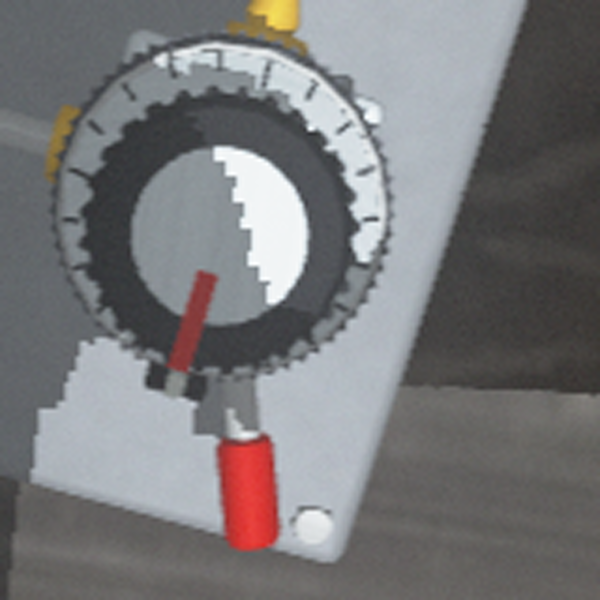

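The handle is at -165.7°, which puts the ring at about 1.195 rad. The red line is at 171.6° against the index at about 172.8°. The lid is level to 0.0004 rad and at seated height. The arm is clear, so I'm handing in.

```bash
python3 -c "
from workcell import ticket
print(ticket.close_job())"
```

```text
the job is handed in; nothing more can be done
None
```

The chamber is closed, the dial is set and the lock ring is tight. I handed the job in at about 21 s; no verdict is reported.

**What I did:** I set the larger lid on the chamber, turned the dial about 70° clockwise to the index, then swept the lock ring handle clockwise. At the ring's stop the force rose to about 19 N with almost no further motion. I then lifted the gripper clear.

**Last checks:**
- **Dial:** the red line is about 1–2° past the index, against an allowance of about 7°. Separate estimates ranged from 1° to about 6°. I relied on the frontal close-up (about 2°) and the last view after locking (about 1°).
- **Lock ring:** at about 1.195 rad; its stop is at 1.2.
- **Lid:** level within 0.001 rad. Its top measured 96.7 mm against 98 mm expected. The same depth reading was about 1 mm low on the desk, so I take this as seated.
- **Failed check:** the circle fit for the lid's centring after release did not converge. I judge it centred because it is level at seated height, which needs the step inside the bore.
- **Bystanders:** none was touched, and the jar, tape roll and screwdriver look undisturbed in the last images. I did not measure their positions.

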